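# Put the palm chisels back on the rack in order of blade width

## Task

Lay the four palm chisels side by side on the rack in order of blade width, the narrowest on the strip at the red button's end and the widest at the white button's end. Each lies flat along its own green strip with the handle centred on the strip and the blade pointing away from the robot. Leave the standing mallet where it is.

Things in the scene. Friction and masses are not known exactly. Their poses are not given: they have to be found in the camera images.
- chisel_6: loose palm chisel, narrowest of four: steel blade 6 mm wide. Red-brown wooden handle with rounded edges, 84 mm long, 28 wide, 28 high; 3 mm brass cap behind, ferrule and blade 59 mm ahead at mid-height; 0.11 kg, balances about 10 mm ahead of the handle's middle. Origin: centre of the handle's underside; x to the blade's tip, z up. Starts flat on the bench (z = 0), blade away from the robot within 30 degrees
- chisel_13: loose palm chisel, second narrowest of four: steel blade 13 mm wide. Red-brown wooden handle with rounded edges, 84 mm long, 28 wide, 28 high; 3 mm brass cap behind, ferrule and blade 59 mm ahead at mid-height; 0.11 kg, balances about 10 mm ahead of the handle's middle. Origin: centre of the handle's underside; x to the blade's tip, z up. Starts flat on the bench (z = 0), blade away from the robot within 30 degrees
- chisel_21: loose palm chisel, second widest of four: steel blade 21 mm wide. Red-brown wooden handle with rounded edges, 84 mm long, 28 wide, 28 high; 3 mm brass cap behind, ferrule and blade 59 mm ahead at mid-height; 0.11 kg, balances about 10 mm ahead of the handle's middle. Origin: centre of the handle's underside; x to the blade's tip, z up. Starts flat on the bench (z = 0), blade away from the robot within 30 degrees
- chisel_31: loose palm chisel, widest of four: steel blade 31 mm wide. Red-brown wooden handle with rounded edges, 84 mm long, 28 wide, 28 high; 3 mm brass cap behind, ferrule and blade 59 mm ahead at mid-height; 0.11 kg, balances about 10 mm ahead of the handle's middle. Origin: centre of the handle's underside; x to the blade's tip, z up. Starts flat on the bench (z = 0), blade away from the robot within 30 degrees
- strip_a: flat green felt strip, number 1 of four from the robot's left (+y) end of the rack; 100 mm long, 32 wide, 4 thick, fixed on a 12 mm board: its top is 16 mm above the bench. Strips lie parallel, 74 mm apart, with nothing standing between. Origin: centre of its underside; x along the strip away from the robot, z up
- strip_b: flat green felt strip, number 2 of four from the robot's left (+y) end of the rack; 100 mm long, 32 wide, 4 thick, fixed on a 12 mm board: its top is 16 mm above the bench. Strips lie parallel, 74 mm apart, with nothing standing between. Origin: centre of its underside; x along the strip away from the robot, z up
- strip_c: flat green felt strip, number 3 of four from the robot's left (+y) end of the rack; 100 mm long, 32 wide, 4 thick, fixed on a 12 mm board: its top is 16 mm above the bench. Strips lie parallel, 74 mm apart, with nothing standing between. Origin: centre of its underside; x along the strip away from the robot, z up
- strip_d: flat green felt strip, number 4 of four from the robot's left (+y) end of the rack; 100 mm long, 32 wide, 4 thick, fixed on a 12 mm board: its top is 16 mm above the bench. Strips lie parallel, 74 mm apart, with nothing standing between. Origin: centre of its underside; x along the strip away from the robot, z up
- red_button: flat red button, 28 mm across, 6 mm high, fixed on the rack's board at one end of the row of strips, 41 mm beyond the end strip sideways and 50 mm farther from the robot; a white button is at the other end. Origin: centre of its underside. It marks the end for the narrowest chisel, and changes ends from start to start
- mallet: bystander: turned dark wooden mallet standing on its head, handle up, 86 mm across, 205 mm high. Origin: centre of its underside
Mind the look-alikes: they are no part of the job. What is shaped like the chisel_31 but black or turquoise is not meant.

How it is judged:
At the end, for the whole second after the job is handed in: Each chisel lies on its rank's strip (narrowest at the red button, widening along the row): handle middle within 14 mm of the strip's middle, along it within 0.2 rad, blade away from the robot, flat within 0.1 rad, underside within 4 mm of the strip's top, released, at rest (((horizontal distance between red_button and strip_a below 0.1 m and (horizontal distance between chisel_6 and strip_a below 0.014 m and angle between the x axis of chisel_6 and the x axis of strip_a, either way round below 0.2 rad and y of strip_d in the frame of chisel_6 below 0 m and z of chisel_6 in the frame of strip_a between 0.001 and 0.008 m and angle between chisel_6's own z axis and vertical below 0.1 rad) and (horizontal distance between chisel_13 and strip_b below 0.014 m and angle between the x axis of chisel_13 and the x axis of strip_b, either way round below 0.2 rad and y of strip_d in the frame of chisel_13 below 0 m and z of chisel_13 in the frame of strip_b between 0.001 and 0.008 m and angle between chisel_13's own z axis and vertical below 0.1 rad) and (horizontal distance between chisel_21 and strip_c below 0.014 m and angle between the x axis of chisel_21 and the x axis of strip_c, either way round below 0.2 rad and y of strip_a in the frame of chisel_21 above 0 m and z of chisel_21 in the frame of strip_c between 0.001 and 0.008 m and angle between chisel_21's own z axis and vertical below 0.1 rad) and (horizontal distance between chisel_31 and strip_d below 0.014 m and angle between the x axis of chisel_31 and the x axis of strip_d, either way round below 0.2 rad and y of strip_a in the frame of chisel_31 above 0 m and z of chisel_31 in the frame of strip_d between 0.001 and 0.008 m and angle between chisel_31's own z axis and vertical below 0.1 rad)) or (horizontal distance between red_button and strip_d below 0.1 m and (horizontal distance between chisel_6 and strip_d below 0.014 m and angle between the x axis of chisel_6 and the x axis of strip_d, either way round below 0.2 rad and y of strip_a in the frame of chisel_6 above 0 m and z of chisel_6 in the frame of strip_d between 0.001 and 0.008 m and angle between chisel_6's own z axis and vertical below 0.1 rad) and (horizontal distance between chisel_13 and strip_c below 0.014 m and angle between the x axis of chisel_13 and the x axis of strip_c, either way round below 0.2 rad and y of strip_a in the frame of chisel_13 above 0 m and z of chisel_13 in the frame of strip_c between 0.001 and 0.008 m and angle between chisel_13's own z axis and vertical below 0.1 rad) and (horizontal distance between chisel_21 and strip_b below 0.014 m and angle between the x axis of chisel_21 and the x axis of strip_b, either way round below 0.2 rad and y of strip_d in the frame of chisel_21 below 0 m and z of chisel_21 in the frame of strip_b between 0.001 and 0.008 m and angle between chisel_21's own z axis and vertical below 0.1 rad) and (horizontal distance between chisel_31 and strip_a below 0.014 m and angle between the x axis of chisel_31 and the x axis of strip_a, either way round below 0.2 rad and y of strip_d in the frame of chisel_31 below 0 m and z of chisel_31 in the frame of strip_a between 0.001 and 0.008 m and angle between chisel_31's own z axis and vertical below 0.1 rad))) and linear speed of each of chisel_6, chisel_13, chisel_21, chisel_31 below 0.01 m/s and angular speed of each of chisel_6, chisel_13, chisel_21, chisel_31 below 0.1 rad/s); the robot touches nothing.
It fails at once if the mallet is shifted by more than 20 mm or tipped (distance of mallet from where it was at the start of the episode above 0.02 m or angle between mallet's own z axis and vertical above 0.3 rad).
It also fails if it takes over 88 s, if anything falls off the work surface, if the arm or the gripper's body presses on something with over 40 N, if the wrist force passes 120 N, or if a joint passes its speed limit or range.

## Robot

A 7-joint arm with a two-finger parallel gripper is mounted at the origin on the work surface. World frame = base frame: x ahead of the robot, y to its left, z up, the work surface at z = 0. Lengths are in m, angles in rad, forces in N, time in s.
With the tool pointing down it reaches from about 0.425 to 0.8 m from the base axis. Payload 8.3 kg.
Tool frame: the origin (TCP) lies midway between the tips of the shut fingers; the grasp point (between the pads) lies 19 mm behind it; z points along the fingers, y is the line along which they close (so a half turn about z gives the same grasp; the last joint's range is limited). The gripper opens to 85 mm and grips with 20 to 120 N. Pads are 22 mm wide; open, the fingers measure 114 mm over their backs; the gripper's body (76 mm by 85 mm) begins 54 mm behind the grasp point. The pads swing forward as they close: fully open they stand 13 mm farther back than shut.
Start: joints at [-1.207, 0.383, 0.016, 1.37, -0.006, 1.388, -0.046], TCP at [0.259, 0.569, 0.231] pointing down, gripper open.
Joint ranges: [-2.95, 2.95], [-0.25, 2.06], [-1.52, 1.56], [0.18, 2.33], [-1.44, 4.58], [0.02, 2.06], [-3.01, 3.01]. Speed limits (rad/s): [2.39, 2.39, 3.01, 3.01, 3.14, 3.14, 3.14].

## Interface

Orientations are given as [roll, pitch, yaw] about the fixed x, y, z axes, in that order (R = Rz(yaw) Ry(pitch) Rx(roll)).
In Python, from plant import read_state, get_image, calibration, close_job gives the robot as it stands. The module is installed in compiled form; this text tells all that it offers.
- The arm moves only by the shell command python3 -m handwheel 'ROWS' [FORCE]. ROWS is a JSON object of lists of equal length, an entry for each row: "hand": the closure, from 0 (fully open) to 1 (shut); "delta_pos": the shift along the tool's x, y, z in mm, a list of three; "rotation": the turn, a rotation vector about the tool's x, y, z in rad, a list of three. A call has 1 to 12 rows; each row shifts and turns the commanded pose from where the row before left it, along the tool's axes as they then stand; what a row does not reach is not made up. A row lasts 1/12 s, in which the tool goes at most 41.7 mm and 7.16 degrees, less where a joint would pass 70% of its speed; a pose out of reach is approached as far as the arm can. A call is refused whole if a number of a shift passes 41.7 or a number of a turn 0.125, either way. A call with a gripper value outside its range is refused whole. The fingers move at their own pace and stop on an object; FORCE is the grip in N (left out, the last holds). Time passes only in rows, so rows that do not move let the fingers close. It gives the time, the measured TCP pose, the force, the opening and the grip force at its end, in the units of the state.
- read_state(): the state, without advancing time (a new reading comes with each control period).
- get_image(name): name is "side" or "top"; returns the picture (480x640x3 uint8, red, green, blue); there is no depth.
- calibration(name): a dict with "fx", "fy", "cx", "cy" (pixels), "camera_from_world" (4x4, takes a point from world to camera coordinates). Camera axes: x right, y down, z forward; pixel columns grow to the right and rows downward; lengths in m; the calibration is good to about 2 mm. A picture is of the moment at which its call begins. calibration takes no time and is no camera call.
- close_job(): hands the job in; it is judged then, once.
The state is a dict: "clock": time; "joint_positions": joint angles; "joint_velocities": joint speeds; "joint_efforts": joint torques, N m; "position": TCP position; "orientation": TCP orientation; "wrist_force": force on the tool from outside, world axes, zero at the start; "ft_torque": the same for the moment, N m; "gripper_width": opening from 0.0 (shut) to 1.0 (fully open); "grasp_force": force on a finger pad.
Only numpy, scipy, OpenCV 4.12 (cv2) and the standard library are available. Lean on these libraries where they do the work, as an engineer would, in place of code of your own. Each camera call takes 0.05 s, during which the arm holds its last target. There are 200 camera calls.

## Working session

There is one attempt and no reset: what is moved stays moved. The work goes in short steps, Python scripts to look and compute and a shell command to move; the robot and the scene stay as the last step left them, time stands still between calls to the robot, and variables do not carry over. Pictures are saved under pics/ and viewed, at most 14 in all, crops included, and the job is handed in when it is done.

```bash
mkdir -p pics
python3 - <<'E'
from plant import *
import cv2
for n in("top","side"):
    cv2.imwrite(f"pics/{n}0.png",get_image(n)[:,:,::-1]); c=calibration(n); print(n,c)
print(read_state())
E
```

```text
top {'fx': 540.1151875258588, 'fy': 540.1151875258588, 'cx': 320.0162330893014, 'cy': 240.41243652932948, 'camera_from_world': array([[-0.02614572, -0.99964559,  0.0050097 ,  0.015602  ],
       [-0.996519  ,  0.02566645, -0.07931653,  0.48365099],
       [ 0.07915984, -0.00706605, -0.99683689,  1.25545097],
       [ 0.        ,  0.        ,  0.        ,  1.        ]])}
side {'fx': 537.2867332850446, 'fy': 537.2867332850446, 'cx': 325.58994013829215, 'cy': 233.6778011845199, 'camera_from_world': array([[ 0.98668529, -0.16172232, -0.01726334, -0.45311916],
       [-0.13463927, -0.75264946, -0.64450838,  0.11811542],
       [ 0.09123815,  0.63825127, -0.76440233,  1.48008456],
       [ 0.        ,  0.        ,  0.        ,  1.        ]])}
{'clock': 0.1, 'joint_positions': array([-1.20692491,  0.38416735,  0.01639068,  1.37105298, -0.00627489,
        1.38816488, -0.04649804]), 'joint_velocities': array([ 0.00038969, -0.00130981, -0.00054255, -0.00303516,  0.00209334,
        0.00039811, -0.00071757]), 'joint_efforts': array([ 4.78009242e-03, -6.29133940e+01,  8.48156288e-01, -3.72760105e+01,
        1.66007434e-02,  1.04776295e-02,  9.05525417e-05]), 'position': array([0.25850698, 0.56854699, 0.23036893]), 'orientation': array([-3.13985097e+00,  5.52625347e-05,  2.71487670e+00]), 'wrist_force': array([ 0.07018651, -0.553636  , -0.10522927]), 'ft_torque': array([-0.03091627, -0.05239757,  0.00580811]), 'grasp_force': 0.0, 'gripper_width': 1.0020232454528757}
```

View pics/top0.png

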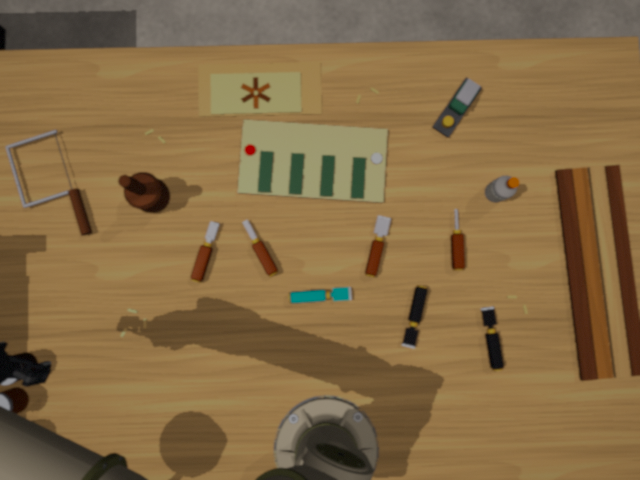

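View pics/side0.png

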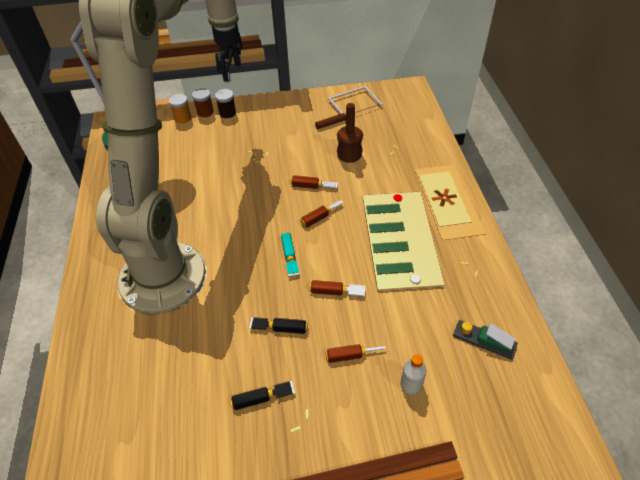

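The top view shows four red-brown chisels at (205,250), (260,247), (378,245) and (458,240). The look-alikes are turquoise at (322,296) and black at (415,317) and (492,338). The red button is at (250,150), the +y end, and white is at (377,158). I'll check the choice in an enlarged crop.

Run:
```python
import cv2
i=cv2.imread("pics/top0.png")
a=cv2.resize(i[205:285,180:280],None,fx=4,fy=4,interpolation=cv2.INTER_CUBIC)
b=cv2.resize(i[205:285,370:470],None,fx=4,fy=4,interpolation=cv2.INTER_CUBIC)
c=cv2.resize(i[115:205,230:395],None,fx=3,fy=3,interpolation=cv2.INTER_CUBIC)
import numpy as np
o=np.zeros((590,800,3),np.uint8);o[:320,:400]=a;o[:320,400:]=b;o[320:590,:495]=c
cv2.imwrite("pics/crop0.png",o)
```

```text
(no output)
```

View pics/crop0.png

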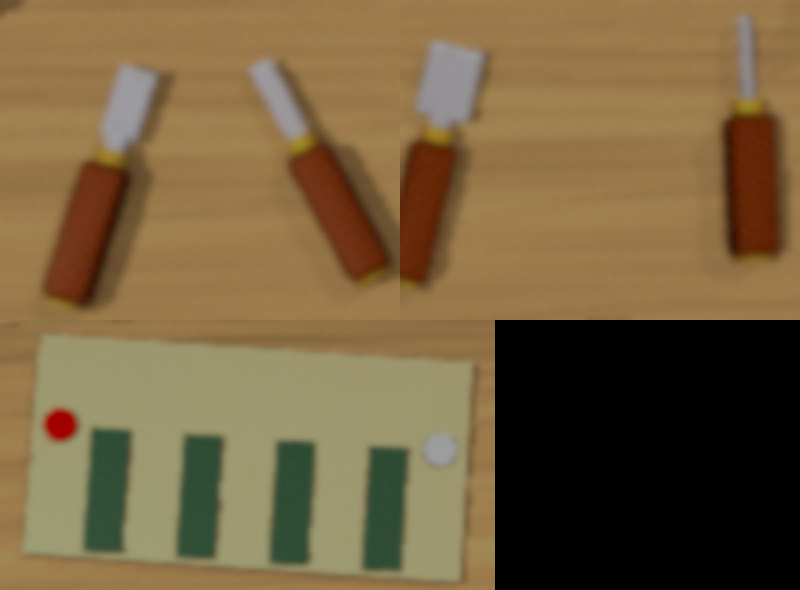

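The crop settles it by blade width:
- The left one at (205,250) is chisel_21.
- (260,247) is chisel_13.
- (378,245) is chisel_31.
- (458,240) is chisel_6.

Red is at strip_a, so chisels 6, 13, 21 and 31 go to strips a, b, c and d. Next I'll measure the poses.

```bash
cat > m.py <<'E'
import cv2,numpy as np
from plant import *
def back(n,uv,z):
    c=calibration(n);T=c["camera_from_world"];R,t=T[:3,:3],T[:3,3]
    d=R.T@np.array([(uv[0]-c["cx"])/c["fx"],(uv[1]-c["cy"])/c["fy"],1]);o=-R.T@t
    return (o+d*(z-o[2])/d[2])[:2]
def find(n,im,lo,hi,z,amin=250):
    h=cv2.cvtColor(im,cv2.COLOR_RGB2HSV);m=cv2.inRange(h,lo,hi);m=cv2.morphologyEx(m,cv2.MORPH_OPEN,np.ones((2,2)))
    out=[]
    for q in cv2.findContours(m,cv2.RETR_EXTERNAL,cv2.CHAIN_APPROX_NONE)[0]:
        if cv2.contourArea(q)<amin: continue
        px=q.reshape(-1,2)
        w=np.array([back(n,p,z) for p in px])
        r=cv2.minAreaRect((w*1000).astype(np.float32)); b=cv2.boxPoints(r)
        e=[b[1]-b[0],b[2]-b[1]];e=max(e,key=np.linalg.norm);a=np.degrees(np.arctan2(e[1],e[0]));a=(a+90)%180-90
        out.append((px.mean(0).round(),np.round(r[0],1),np.round(sorted(r[1]),1),round(a,1)))
    return out
BR=((0,150,40),(9,255,170)); GR=((50,60,30),(85,255,120))
def show(n="top"):
    im=get_image(n)
    for nm,r,z in(("brown",BR,.016),("green",GR,.016)):
        for o in find(n,im,*r,z): print(n,nm,*o)
E
python3 - <<'E'
from m import *
show("top");show("side")
print("mallet",back("top",(155,197),.06),"redbtn",back("top",(250,150),.018))
E
```

```text
top green [359. 178.] [630.4 -93.9] [25.9 94.3] -5.3
top green [328. 176.] [637.2 -20.1] [26.1 94.8] -5.6
top green [297. 174.] [644.   53.4] [25.7 94.8] -5.3
top green [266. 172.] [650.6 127.3] [26.4 94.6] -4.8
side brown [345. 354.] [ 454.6 -325.9] [32.4 79.3] 0.1
side brown [328. 289.] [ 443.4 -129.7] [35.6 77.8] -14.9
side green [395. 269.] [635.9 -97.3] [28.4 95.6] -5.0
mallet [0.59032523 0.37935328] redbtn [0.70521049 0.16481868]
```

```bash
sed -i 's/^BR=.*; GR/BR=((0,170,40),(12,255,140)); GR/' m.py
python3 - <<'E'
from m import *
im=cv2.imread("pics/top0.png");h=cv2.cvtColor(im,cv2.COLOR_BGR2HSV)
for p in((204,262),(264,258),(374,257),(458,252),(440,240)):print(h[p[1],p[0]])
show("top")
# hand picks from crop: handle rear/ferrule-end mid
for nm,a,b,ox in(("21",(68,298),(112,158),180),("13",(368,272),(300,148),180),("31",(412,280),(437,138),270),("6",(754,254),(748,106),270)):
    A,B=[back("top",(ox+p[0]/4,205+p[1]/4),.02) for p in(a,b)];d=B-A
    print(nm,(A+B)/2,np.hypot(*d),np.degrees(np.arctan2(d[1],d[0])))
E
```

```text
[ 10 225 103]
[ 10 220 110]
[ 11 240 102]
[ 10 232 101]
[ 18 133 152]
top brown [202. 264.] [436.7 282. ] [28.  78.8] -18.3
top brown [375. 258.] [ 438.7 -126.5] [26.5 78.6] -15.2
top brown [265. 258.] [444.8 132.9] [25.9 78.4] 27.7
top brown [459. 252.] [ 448.3 -324.5] [28.4 75.8] -1.5
top brown [ 81. 212.] [565.  568.5] [ 21.7 110.5] 17.5
top brown [140. 190.] [609.9 424. ] [87.6 91. ] -81.2
top brown [577. 275.] [ 389.4 -600.6] [ 37.7 493.9] 3.4
top brown [626. 270.] [ 397.  -717.9] [ 31.7 492.5] 3.4
top green [359. 178.] [630.5 -93.8] [25.8 94.1] -5.4
top green [328. 176.] [637.1 -20.1] [25.8 94.6] -5.4
top green [297. 174.] [644.   53.4] [25.7 94.5] -5.3
top green [266. 172.] [650.5 127.3] [26.6 94.8] -5.0
21 [0.44020185 0.28022775] 0.08573703067906609 -18.023702826887227
13 [0.44704016 0.13698902] 0.08344349356904968 27.581274574833795
31 [ 0.44079326 -0.12795503] 0.08502731861050151 -11.938822097922628
6 [ 0.45291172 -0.32103579] 0.08741869329866199 -0.3370255667539189
```

```bash
cat > plan.py <<'E'
import sys,numpy as np
from scipy.spatial.transform import Rotation as R
from plant import read_state
# x y z(mm) heading(deg) of the object, tool grips 8 mm ahead of its middle
P={"21":(438,281,-18),"13":(446,135,27.6),"31":(440,-127,-13.5),"6":(451,-323,-1),"a":(650.5,127.3,-5.3),"b":(644,53.4,-5.3),"c":(637,-20.1,-5.3),"d":(630.5,-93.8,-5.3)}
def plan(k,z):
    x,y,h=P[k];a=np.radians(h);t=np.array([x+8*np.cos(a),y+8*np.sin(a),z])
    s=read_state();R0=R.from_euler("xyz",s["orientation"]);R1=R.from_euler("xyz",[np.pi,0,np.pi+a])
    d=R0.inv().apply(t-1000*np.array(s["position"]));rv=(R0.inv()*R1).as_rotvec()
    n=int(np.ceil(max(abs(d))/40));m=int(np.ceil(max(abs(rv))/.12))
    print("pos",np.round(1000*s["position"],1),"total",d.round(1),"| rows",n,(d/n).round(1),"| turn",m,(rv/m).round(3))
plan(sys.argv[1],float(sys.argv[2]))
E
python3 plan.py 21 120
```

```text
pos [258.6 568.7 230.8] total [-290.3 -186.7  111. ] | rows 8 [-36.3 -23.3  13.9] | turn 1 [-0.001 -0.    -0.113]
```

```bash
sed -i 's/max(abs(d))\/40/np.linalg.norm(d)\/34/' plan.py; python3 -m handwheel '{"hand":[0,0,0,0,0,0,0,0,0,0,0,0],"delta_pos":[[-29,-18.7,11.1],[-29,-18.7,11.1],[-29,-18.7,11.1],[-29,-18.7,11.1],[-29,-18.7,11.1],[-29,-18.7,11.1],[-29,-18.7,11.1],[-29,-18.7,11.1],[-29,-18.7,11.1],[-29,-18.7,11.1],[0,0,0],[0,0,0]],"rotation":[[0,0,0],[0,0,0],[0,0,0],[0,0,0],[0,0,0],[0,0,0],[0,0,0],[0,0,0],[0,0,0],[0,0,0],[0,0,-0.113],[0,0,0]]}' 40; python3 plan.py 21 2; python3 -c "
from m import *
im=get_image('side')[120:300,240:480]
cv2.imwrite('pics/s1.png',cv2.resize(im,None,fx=3,fy=3)[:,:,::-1])"
```

```text
clock: 1.25
position: [0.4462, 0.2758, 0.1196]
orientation: [-3.14, -0.0, 2.828]
wrist_force: [-0.0, 1.0, 0.3]
gripper_width: 0.999
grasp_force: 0.0
pos [446.2 275.8 119.6] total [  1.4   2.6 117.6] | rows 4 [ 0.3  0.6 29.4] | turn 1 [-0.002 -0.     0.   ]
```

View pics/s1.png

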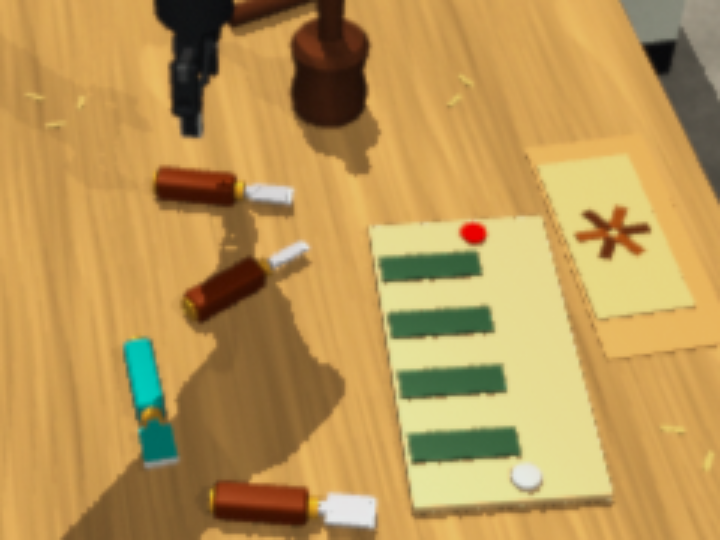

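The gripper at crop (190,130) hangs over chisel_21 at crop (195,187), with the height offset I expected. I'm going down to grip it.

```bash
python3 -m handwheel '{"hand":[0,0,0,0,0,1,1,1,1,1,1,1],"delta_pos":[[0.4,0.7,34],[0.4,0.7,34],[0.4,0.7,34],[0.2,0.5,15.6],[0,0,0],[0,0,0],[0,0,0],[0,0,0],[0,0,0],[0,0,0],[0,0,0],[0,0,0]],"rotation":[[0,0,0],[0,0,0],[0,0,0],[0,0,0],[0,0,0],[0,0,0],[0,0,0],[0,0,0],[0,0,0],[0,0,0],[0,0,0],[0,0,0]]}' 40
```

```text
clock: 2.3
position: [0.4456, 0.2823, 0.0041]
orientation: [3.139, 0.001, 2.828]
wrist_force: [-1.1, -0.0, 7.1]
gripper_width: 0.319
grasp_force: 40.8
```

```bash
python3 -m handwheel '{"hand":[1,1,1,1],"delta_pos":[[0,0,-30],[0,0,-35],[0,0,-35],[0,0,0]],"rotation":[[0,0,0],[0,0,0],[0,0,0],[0,0,0]]}'; python3 plan.py c 100
```

```text
clock: 2.63
position: [0.4484, 0.2838, 0.1101]
orientation: [3.132, 0.006, 2.827]
wrist_force: [2.0, 0.6, -0.5]
gripper_width: 0.323
grasp_force: 40.0
pos [448.4 283.8 110.1] total [-281.1 -229.     9.7] | rows 11 [-25.6 -20.8   0.9] | turn 2 [ 0.004  0.004 -0.111]
```

```bash
python3 -m handwheel '{"hand":[1,1,1,1,1,1,1,1,1,1,1,1],"delta_pos":[[-28.1,-22.9,1],[-28.1,-22.9,1],[-28.1,-22.9,1],[-28.1,-22.9,1],[-28.1,-22.9,1],[-28.1,-22.9,1],[-28.1,-22.9,1],[-28.1,-22.9,1],[-28.1,-22.9,1],[-28.1,-22.9,1],[0,0,0],[0,0,0]],"rotation":[[0,0,0],[0,0,0],[0,0,0],[0,0,0],[0,0,0],[0,0,0],[0,0,0],[0,0,0],[0,0,0],[0,0,0],[0,0,-0.111],[0,0,-0.111]]}';python3 -m handwheel '{"hand":[1],"delta_pos":[[0,0,0]],"rotation":[[0,0,0]]}'; python3 plan.py c 21; python3 -c "
from m import *
show();im=get_image('side')[120:320,240:480]
cv2.imwrite('pics/s2.png',cv2.resize(im,None,fx=3,fy=3)[:,:,::-1])"
```

```text
clock: 3.63
position: [0.6418, -0.0271, 0.0922]
orientation: [-3.14, -0.0, 3.049]
wrist_force: [-0.7, 1.7, -1.8]
gripper_width: 0.318
grasp_force: 39.9
clock: 3.72
position: [0.6413, -0.0241, 0.0924]
orientation: [-3.141, -0.0, 3.053]
wrist_force: [-0.0, 0.4, -0.8]
gripper_width: 0.316
grasp_force: 39.9
pos [641.3 -24.1  92.4] total [-3.3  3.6 71.4] | rows 3 [-1.1  1.2 23.8] | turn 1 [-0.    -0.     0.004]
top brown [375. 258.] [ 438.7 -126.7] [26.3 78.7] -15.9
top brown [266. 258.] [445.  132.7] [26.1 78.4] 27.2
top brown [459. 252.] [ 448.3 -323.6] [28.6 76.2] -0.6
top brown [ 81. 212.] [566.1 568.7] [ 21.1 108.2] 16.9
top brown [140. 190.] [609.  424.1] [86.2 92.9] -83.7
top brown [577. 275.] [ 389.7 -600.9] [ 38.3 493.3] 3.4
top brown [626. 270.] [ 396.8 -717.9] [ 31.6 492.1] 3.3
top green [296. 174.] [644.7  55.6] [21.3 93.2] -5.3
top green [266. 172.] [650.7 127.2] [26.4 94.6] -5.0
```

View pics/s2.png

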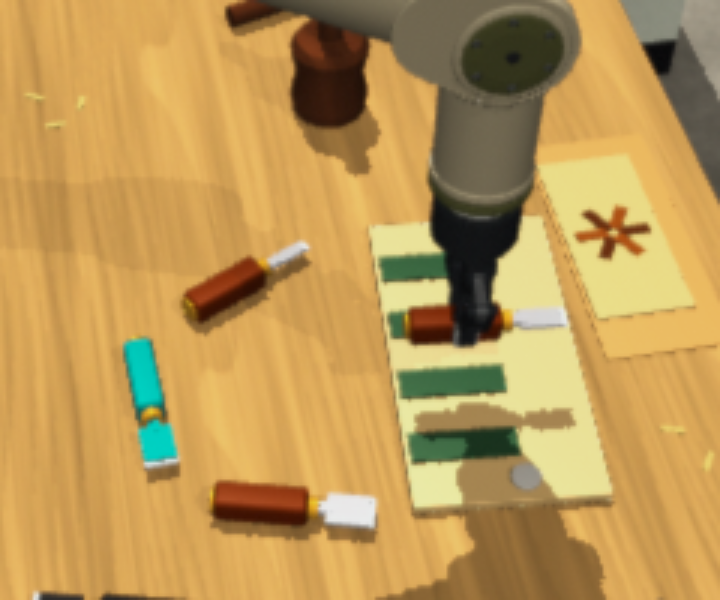

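The chisel is held level, handle from crop (405,323) to (503,322), above strip_c. Lowering it now.

```bash
python3 -m handwheel '{"hand":[1,1,1,1,1],"delta_pos":[[-1,1,28],[-1,1,26],[-1,1,13],[0,0,4],[0,0,0]],"rotation":[[0,0,0],[0,0,0],[0,0,0],[0,0,0],[0,0,0]]}'
```

```text
clock: 4.23
position: [0.644, -0.0195, 0.0213]
orientation: [3.142, -0.002, 3.049]
wrist_force: [0.9, 0.0, -0.2]
gripper_width: 0.322
grasp_force: 40.0
```

```bash
python3 -m handwheel '{"hand":[1,0.45,0.45,0.45,0.4,0.4,0.4,0.4],"delta_pos":[[0,0,1],[0,0,0],[0,0,0],[0,0,-10],[0,0,-35],[0,0,-35],[0,0,-30],[0,0,0]],"rotation":[[0,0,0],[0,0,0],[0,0,0],[0,0,0],[0,0,0],[0,0,0],[0,0,0],[0,0,0]]}'; python3 plan.py 13 130
```

```text
clock: 4.9
position: [0.6487, -0.0208, 0.1398]
orientation: [3.14, 0.012, 3.049]
wrist_force: [0.7, -0.2, 1.5]
gripper_width: 0.601
grasp_force: 0.0
pos [648.7 -20.8 139.8] total [209.6 140.7   7.4] | rows 8 [26.2 17.6  0.9] | turn 5 [-0.     0.003 -0.115]
```

```bash
python3 -m handwheel '{"hand":[0.3,0,0,0,0,0,0,0,0,0,0,0],"delta_pos":[[29.9,20.1,1],[29.9,20.1,1],[29.9,20.1,1],[29.9,20.1,1],[29.9,20.1,1],[29.9,20.1,1],[29.9,20.1,1],[0,0,0],[0,0,0],[0,0,0],[0,0,0],[0,0,0]],"rotation":[[0,0,0],[0,0,0],[0,0,0],[0,0,0],[0,0,0],[0,0,0],[0,0,0],[0,0.005,-0.115],[0,0.005,-0.115],[0,0,-0.115],[0,0,-0.115],[0,0,-0.115]]}';python3 -m handwheel '{"hand":[0],"delta_pos":[[0,0,0]],"rotation":[[0,0,0]]}'; python3 plan.py 13 2; python3 -c "
from m import *
show('side')
im=get_image('top')[110:290,180:420]
cv2.imwrite('pics/t3.png',cv2.resize(im,None,fx=3,fy=3)[:,:,::-1])"
```

```text
clock: 5.9
position: [0.4494, 0.1391, 0.1247]
orientation: [3.137, -0.007, -2.653]
wrist_force: [-0.5, -0.0, 0.0]
gripper_width: 1.001
grasp_force: 0.0
clock: 5.98
position: [0.4494, 0.139, 0.1246]
orientation: [3.137, -0.007, -2.653]
wrist_force: [-0.5, -0.1, -0.3]
gripper_width: 1.0
grasp_force: 0.0
pos [449.4 139.  124.6] total [ -4.   -2.5 122.6] | rows 4 [-1.  -0.6 30.7] | turn 1 [ 0.004 -0.007  0.007]
side brown [381. 467.] [ 476.8 -598.7] [ 36.1 334.6] 3.4
side brown [328. 289.] [ 443.5 -129.1] [39.4 80.7] -15.2
side brown [347. 132.] [614.4 493.6] [100.5 301.1] 89.0
side green [134.   6.] [-164.2 1537.2] [113.  223.7] -68.6
```

View pics/t3.png

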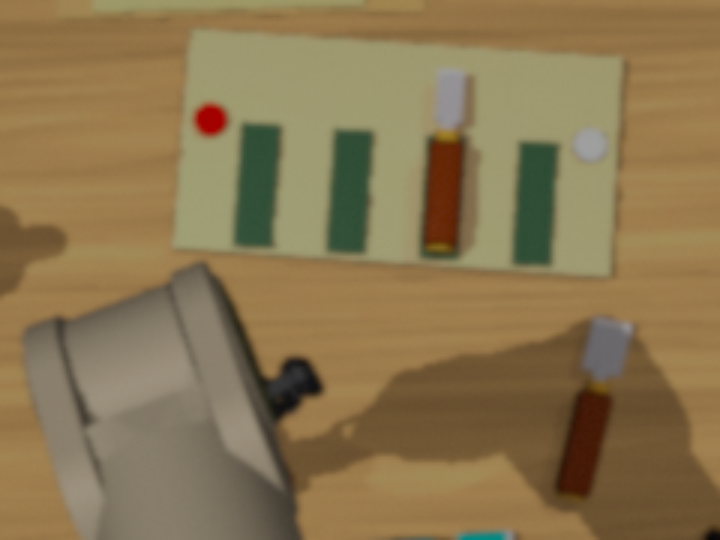

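chisel_21 lies on strip_c, handle at crop (444,193), and the strip shows only at the rear end. The arm hides chisel_13, but I have its pose from the earlier picture. Descending.

```bash
python3 -m handwheel '{"hand":[0,0,0,0,0,1,1,1,1,1,1,1],"delta_pos":[[-1,-0.6,34],[-1,-0.6,34],[-1,-0.6,34],[-1,-0.6,20],[0,0,0],[0,0,0],[0,0,0],[0,0,0],[0,0,0],[0,0,0],[0,0,0],[0,0,0]],"rotation":[[0.004,-0.007,0.007],[0,0,0],[0,0,0],[0,0,0],[0,0,0],[0,0,0],[0,0,0],[0,0,0],[0,0,0],[0,0,0],[0,0,0],[0,0,0]]}' 40;python3 -m handwheel '{"hand":[1,1,1,1],"delta_pos":[[0,0,-30],[0,0,-35],[0,0,-35],[0,0,0]],"rotation":[[0,0,0],[0,0,0],[0,0,0],[0,0,0]]}'; python3 plan.py b 100
```

```text
clock: 7.08
position: [0.4543, 0.1391, 0.0031]
orientation: [3.141, 0.001, -2.666]
wrist_force: [-0.7, 0.1, 7.1]
gripper_width: 0.32
grasp_force: 40.3
clock: 7.42
position: [0.4574, 0.1401, 0.1088]
orientation: [-3.141, 0.009, -2.666]
wrist_force: [0.9, 0.9, -1.5]
gripper_width: 0.317
grasp_force: 40.0
pos [457.4 140.1 108.8] total [-132.9 -166.8   10.1] | rows 7 [-19.  -23.8   1.4] | turn 5 [0.    0.002 0.114]
```

```bash
python3 -m handwheel '{"hand":[1,1,1,1,1,1,1,1,1,1,1,1],"delta_pos":[[-19,-23.8,1],[-19,-23.8,1],[-19,-23.8,1],[-19,-23.8,1],[-19,-23.8,1],[-19,-23.8,1],[-19,-23.8,1],[0,0,0],[0,0,0],[0,0,0],[0,0,0],[0,0,0]],"rotation":[[0,0,0],[0,0,0],[0,0,0],[0,0,0],[0,0,0],[0,0,0],[0,0,0],[0,0,0.114],[0,0,0.114],[0,0,0.114],[0,0,0.114],[0,0,0.114]]}';python3 -m handwheel '{"hand":[1],"delta_pos":[[0,0,0]],"rotation":[[0,0,0]]}'; python3 plan.py b 20.5
```

```text
clock: 8.42
position: [0.6479, 0.0517, 0.0943]
orientation: [-3.141, -0.002, 3.042]
wrist_force: [0.0, -0.4, -1.4]
gripper_width: 0.32
grasp_force: 40.0
clock: 8.5
position: [0.6479, 0.0519, 0.0944]
orientation: [-3.141, -0.002, 3.043]
wrist_force: [-0.5, 0.4, -2.2]
gripper_width: 0.32
grasp_force: 40.0
pos [647.9  51.9  94.4] total [-4.1  1.3 73.9] | rows 3 [-1.4  0.4 24.6] | turn 1 [-0.001 -0.002 -0.007]
```

```bash
python3 -m handwheel '{"hand":[1,1,1,1,1],"delta_pos":[[-1.3,0.5,28],[-1.3,0.4,26],[-1.3,0.4,15],[0,0,4],[0,0,0]],"rotation":[[0,0,-0.007],[0,0,0],[0,0,0],[0,0,0],[0,0,0]]}'; python3 -m handwheel '{"hand":[1,0.45,0.45,0.45,0.4,0.4,0.4,0.4],"delta_pos":[[0,0,1],[0,0,0],[0,0,0],[0,0,-10],[0,0,-35],[0,0,-35],[0,0,-30],[0,0,0]],"rotation":[[0,0,0],[0,0,0],[0,0,0],[0,0,0],[0,0,0],[0,0,0],[0,0,0],[0,0,0]]}'; python3 plan.py 31 130
```

```text
clock: 8.92
position: [0.6512, 0.0526, 0.0205]
orientation: [-3.141, -0.004, 3.057]
wrist_force: [-0.9, -0.8, -0.4]
gripper_width: 0.321
grasp_force: 40.1
clock: 9.58
position: [0.6562, 0.0525, 0.1396]
orientation: [3.14, 0.011, 3.055]
wrist_force: [0.7, -0.3, 1.2]
gripper_width: 0.602
grasp_force: 0.0
pos [656.2  52.5 139.6] total [ 192.  -198.8    7.2] | rows 9 [ 21.3 -22.1   0.8] | turn 2 [0.001 0.005 0.074]
```

```bash
python3 -m handwheel '{"hand":[0.3,0,0,0,0,0,0,0,0,0,0,0],"delta_pos":[[21.3,-22.1,1],[21.3,-22.1,1],[21.3,-22.1,1],[21.3,-22.1,1],[21.3,-22.1,1],[21.3,-22.1,1],[21.3,-22.1,1],[21.3,-22.1,1],[21.3,-22.1,1],[0,0,0],[0,0,0],[0,0,0]],"rotation":[[0,0.005,0],[0,0.005,0],[0,0,0],[0,0,0],[0,0,0],[0,0,0],[0,0,0],[0,0,0],[0,0,0],[0,0,0.074],[0,0,0.074],[0,0,0]]}'; python3 plan.py 31 3
```

```text
clock: 10.58
position: [0.4438, -0.1295, 0.1246]
orientation: [-3.14, -0.01, 2.902]
wrist_force: [-0.8, 0.3, 0.1]
gripper_width: 1.0
grasp_force: 0.0
pos [ 443.8 -129.5  124.6] total [ -4.9   1.7 121.5] | rows 4 [-1.2  0.4 30.4] | turn 1 [-0.002 -0.01  -0.004]
```

```bash
python3 -m handwheel '{"hand":[0,0,0,0,0,1,1,1,1,1,1,1],"delta_pos":[[-1,0.4,34],[-1,0.4,34],[-1,0.4,34],[-1,0.4,19],[0,0,0],[0,0,0],[0,0,0],[0,0,0],[0,0,0],[0,0,0],[0,0,0],[0,0,0]],"rotation":[[0,-0.01,0],[0,0,0],[0,0,0],[0,0,0],[0,0,0],[0,0,0],[0,0,0],[0,0,0],[0,0,0],[0,0,0],[0,0,0],[0,0,0]]}' 40;python3 -m handwheel '{"hand":[1,1,1,1],"delta_pos":[[0,0,-30],[0,0,-35],[0,0,-35],[0,0,0]],"rotation":[[0,0,0],[0,0,0],[0,0,0],[0,0,0]]}'; python3 plan.py d 100
```

```text
clock: 11.58
position: [0.4486, -0.1286, 0.0039]
orientation: [-3.14, 0.001, 2.907]
wrist_force: [-1.1, 1.0, 7.2]
gripper_width: 0.319
grasp_force: 39.3
clock: 11.92
position: [0.4516, -0.1294, 0.1091]
orientation: [-3.141, 0.009, 2.906]
wrist_force: [1.9, -0.4, -0.5]
gripper_width: 0.315
grasp_force: 39.8
pos [ 451.6 -129.4  109.1] total [-173.5   77.5   10.6] | rows 6 [-28.9  12.9   1.8] | turn 2 [-0.001  0.004 -0.071]
```

```bash
python3 -m handwheel '{"hand":[1,1,1,1,1,1,1,1,1],"delta_pos":[[-28.9,12.9,1],[-28.9,12.9,1],[-28.9,12.9,1],[-28.9,12.9,1],[-28.9,12.9,1],[-28.9,12.9,1],[0,0,0],[0,0,0],[0,0,0]],"rotation":[[0,0,0],[0,0,0],[0,0,0],[0,0,0],[0,0,0],[0,0,0],[0,0,-0.071],[0,0,-0.071],[0,0,0]]}'; python3 plan.py d 20.5
```

```text
clock: 12.67
position: [0.6345, -0.0932, 0.0955]
orientation: [-3.139, -0.003, 3.053]
wrist_force: [0.1, -0.7, -0.2]
gripper_width: 0.319
grasp_force: 39.8
pos [634.5 -93.2  95.5] total [-4.3 -0.8 75. ] | rows 3 [-1.4 -0.3 25. ] | turn 1 [-0.003 -0.003  0.004]
```

```bash
python3 -m handwheel '{"hand":[1,1,1,1,1],"delta_pos":[[-1.4,-0.3,28],[-1.4,-0.3,26],[-1.4,-0.3,16],[0,0,4.5],[0,0,0]],"rotation":[[0,0,0],[0,0,0],[0,0,0],[0,0,0],[0,0,0]]}'; python3 -m handwheel '{"hand":[1,0.45,0.45,0.45,0.4,0.4,0.4,0.4],"delta_pos":[[0,0,1],[0,0,0],[0,0,0],[0,0,-10],[0,0,-35],[0,0,-35],[0,0,-30],[0,0,0]],"rotation":[[0,0,0],[0,0,0],[0,0,0],[0,0,0],[0,0,0],[0,0,0],[0,0,0],[0,0,0]]}'; python3 plan.py 6 130
```

```text
clock: 13.08
position: [0.6374, -0.0949, 0.0211]
orientation: [-3.139, -0.003, 3.046]
wrist_force: [1.2, 0.1, -1.4]
gripper_width: 0.321
grasp_force: 39.3
clock: 13.75
position: [0.6424, -0.0956, 0.1395]
orientation: [-3.139, 0.01, 3.048]
wrist_force: [1.2, 0.7, 0.1]
gripper_width: 0.602
grasp_force: 0.0
pos [642.4 -95.6 139.5] total [ 161.5 -243.6    8.3] | rows 9 [ 17.9 -27.1   0.9] | turn 1 [-0.003  0.01  -0.076]
```

```bash
python3 -m handwheel '{"hand":[0.3,0,0,0,0,0,0,0,0,0,0],"delta_pos":[[17.9,-27.1,1],[17.9,-27.1,1],[17.9,-27.1,1],[17.9,-27.1,1],[17.9,-27.1,1],[17.9,-27.1,1],[17.9,-27.1,1],[17.9,-27.1,1],[17.9,-27.1,1],[0,0,0],[0,0,0]],"rotation":[[0,0,0],[0,0,0],[0,0,0],[0,0,0],[0,0,0],[0,0,0],[0,0,0],[0,0,0],[0,0,0],[0,0,-0.076],[0,0,0]]}'; python3 plan.py 6 3
```

```text
clock: 14.67
position: [0.4538, -0.325, 0.1235]
orientation: [-3.138, -0.001, 3.123]
wrist_force: [0.2, 0.4, -0.2]
gripper_width: 1.001
grasp_force: 0.0
pos [ 453.8 -325.   123.5] total [ -5.3   2.4 120.5] | rows 4 [-1.3  0.6 30.1] | turn 1 [-0.003 -0.001 -0.001]
```

```bash
python3 -m handwheel '{"hand":[0,0,0,0,0,1,1,1,1,1,1,1],"delta_pos":[[-1.3,0.3,34],[-1.3,0.3,34],[-1.3,0.3,34],[-1.3,0.3,18],[0,0,0],[0,0,0],[0,0,0],[0,0,0],[0,0,0],[0,0,0],[0,0,0],[0,0,0]],"rotation":[[0,0,0],[0,0,0],[0,0,0],[0,0,0],[0,0,0],[0,0,0],[0,0,0],[0,0,0],[0,0,0],[0,0,0],[0,0,0],[0,0,0]]}' 40;python3 -m handwheel '{"hand":[1,1,1,1],"delta_pos":[[0,0,-35],[0,0,-38],[0,0,-38],[0,0,0]],"rotation":[[0,0,0],[0,0,0],[0,0,0],[0,0,0]]}'; python3 plan.py a 105
```

```text
clock: 15.67
position: [0.4614, -0.3222, 0.0039]
orientation: [-3.139, 0.0, 3.125]
wrist_force: [-0.4, 0.8, 7.2]
gripper_width: 0.321
grasp_force: 40.6
clock: 16.0
position: [0.464, -0.3244, 0.1215]
orientation: [-3.134, 0.009, 3.124]
wrist_force: [1.8, -0.9, -0.3]
gripper_width: 0.318
grasp_force: 40.0
pos [ 464.  -324.4  121.5] total [-186.3  454.4   14.7] | rows 15 [-12.4  30.3   1. ] | turn 1 [-0.007  0.009  0.075]
```

```bash
python3 -m handwheel '{"hand":[1,1,1,1,1,1,1,1,1,1,1,1],"delta_pos":[[-12.4,30.3,0],[-12.4,30.3,0],[-12.4,30.3,0],[-12.4,30.3,0],[-12.4,30.3,0],[-12.4,30.3,0],[-12.4,30.3,0],[-12.4,30.3,0],[-12.4,30.3,0],[-12.4,30.3,0],[-12.4,30.3,0],[-12.4,30.3,0]],"rotation":[[0,0,0],[0,0,0],[0,0,0],[0,0,0],[0,0,0],[0,0,0],[0,0,0],[0,0,0],[0,0,0],[0,0,0],[0,0,0],[0,0,0]]}'; python3 -m handwheel '{"hand":[1,1,1,1,1],"delta_pos":[[-12.4,30.3,0],[-12.4,30.3,0],[-12.4,30.3,0],[0,0,0],[0,0,0]],"rotation":[[0,0,0],[0,0,0],[0,0,0],[0,0,0.075],[0,0,0]]}';python3 plan.py a 20.5
```

```text
clock: 17.0
position: [0.6159, 0.0412, 0.1125]
orientation: [-3.14, -0.002, 3.125]
wrist_force: [0.8, -0.1, -0.8]
gripper_width: 0.321
grasp_force: 39.9
clock: 17.42
position: [0.6541, 0.1334, 0.1114]
orientation: [-3.14, -0.003, 3.051]
wrist_force: [-0.1, -0.8, -0.7]
gripper_width: 0.321
grasp_force: 40.0
pos [654.1 133.4 111.4] total [-5.2 -6.3 90.8] | rows 3 [-1.7 -2.1 30.3] | turn 1 [-0.001 -0.003  0.002]
```

```bash
python3 -m handwheel '{"hand":[1,1,1,1,1,1],"delta_pos":[[-1.7,-2.1,30],[-1.7,-2.1,30],[-1.6,-2,20],[0,0,6],[0,0,4.3],[0,0,0]],"rotation":[[0,0,0],[0,0,0],[0,0,0],[0,0,0],[0,0,0],[0,0,0]]}'; python3 -m handwheel '{"hand":[1,0.45,0.45,0.45,0.4,0.4,0.4,0.4],"delta_pos":[[0,0,1],[0,0,0],[0,0,0],[0,0,-10],[0,0,-35],[0,0,-35],[0,0,-35],[0,0,0]],"rotation":[[0,0,0],[0,0,0],[0,0,0],[0,0,0],[0,0,0],[0,0,0],[0,0,0],[0,0,0]]}'
python3 -m handwheel '{"hand":[0.4,0.4,0.4,0.4,0.4,0.4,0.4,0.4,0.4,0.4],"delta_pos":[[17,-25,-5],[17,-25,-5],[17,-25,-5],[17,-25,-5],[17,-25,0],[17,-25,0],[17,-25,0],[17,-25,0],[17,-25,0],[0,0,0]],"rotation":[[0,0,0],[0,0,0],[0,0,0],[0,0,0],[0,0,0],[0,0,0],[0,0,0],[0,0,0],[0,0,0],[0,0,0]]}'
```

```text
clock: 17.92
position: [0.6584, 0.1223, 0.0218]
orientation: [-3.139, -0.002, 3.05]
wrist_force: [-0.9, -0.0, -0.6]
gripper_width: 0.318
grasp_force: 39.9
clock: 18.58
position: [0.6631, 0.1238, 0.1461]
orientation: [3.139, 0.012, 3.05]
wrist_force: [1.0, -0.0, 1.4]
gripper_width: 0.601
grasp_force: 0.0
clock: 19.42
position: [0.4827, -0.0925, 0.1579]
orientation: [-3.139, -0.001, 3.042]
wrist_force: [1.3, -0.6, 0.4]
gripper_width: 0.596
grasp_force: 0.0
```

```bash
python3 -m handwheel '{"hand":[0.4,0.4,0.4,0.4,0.4,0.4,0.4,0.4,0.4],"delta_pos":[[0,-30,0],[0,-30,0],[0,-30,0],[0,-30,0],[0,-30,0],[0,-30,0],[0,-30,0],[0,-30,0],[0,0,0]],"rotation":[[0,0,0],[0,0,0],[0,0,0],[0,0,0],[0,0,0],[0,0,0],[0,0,0],[0,0,0],[0,0,0]]}'
python3 - <<'E'
from m import *
im=get_image("top")
for o in find("top",im,*BR,.032): print(*o)
s=get_image("side")
a=cv2.resize(im[110:210,120:400],None,fx=2.8,fy=2.8);b=cv2.resize(s[100:300,300:460],None,fx=1.6,fy=1.6)
o=np.zeros((600,784,3),np.uint8);o[:280]=a[:280,:784];o[280:600,:256]=b
cv2.imwrite('pics/f1.png',o[:,:,::-1])
E
```

```text
clock: 20.17
position: [0.4616, -0.3326, 0.1586]
orientation: [-3.135, -0.0, 3.042]
wrist_force: [-0.9, 0.1, 0.5]
gripper_width: 0.601
grasp_force: 0.0
[584. 327.] [ 272.9 -599.8] [ 37.  253.7] 3.3
[ 81. 213.] [563.8 561.8] [ 21.3 108.4] 17.1
[144. 192.] [607.3 412. ] [79.6 80.8] -29.7
[626. 270.] [ 396.7 -708.6] [ 31.5 486.1] 3.5
[360. 178.] [628.9 -95.4] [25.9 77. ] -6.2
[329. 175.] [637.7 -20.8] [24.5 76.9] -5.1
[298. 174.] [642.6  51.9] [24.7 78.1] -4.5
[267. 172.] [648.6 123.1] [25.7 76.9] -5.3
```

View pics/f1.png

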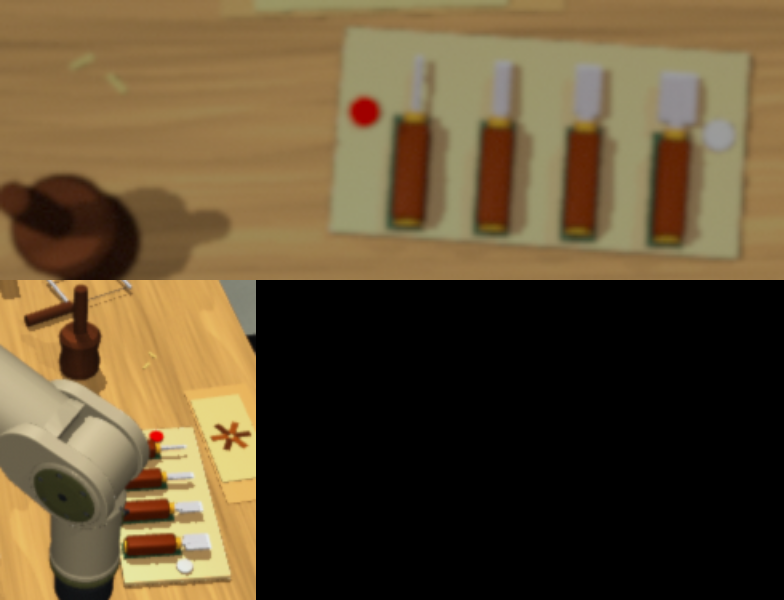

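All four lie on their strips, at crop (410,170), (496,175), (582,180) and (670,187), narrow to wide from the red button. Measured offsets are 5 mm or less and angles within 1°, and the mallet is still standing. Handing in.

```bash
python3 -c "
from plant import *
print(close_job())"
```

```text
the job is handed in; nothing more can be done
None
```

The job is handed in at about 20 s of the 88 s limit: chisels 6, 13, 21 and 31 lie on strips a to d from the red button's end, each measured within about 5 mm and 1° of its strip, and the mallet was left standing where it was (the hand-in returned no verdict).

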